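# Dispense the dryer balls

## Task

Fetch the two dryer balls out of the dispenser for the next load: push the enamelled tray along the worktop until it sits under the dispenser's mouth with its rim against the dispenser's foot, then press the lever right down so that the lid lifts and both balls roll into the tray, and ease the lever back up slowly so that the sprung lid closes without slamming. Work only by pushing and pressing with the fingertips: the tray stays flat on the worktop, the balls and the lid are not touched, and the other things are left where they are.

Things in the scene. Friction and masses are not known exactly. Their poses are not given: they have to be found in the camera images.
- dispenser: Dryer-ball dispenser, fixed: white sheet-metal box with clear top, 270 long, 112 wide, 171 high (205 at its crank). Origin: centre of underside, where the grey foot stands (34 high, front face at own x -110 mm). Own x points to its back; mouth and lid at the -x end, lever on the -y side.
- mouth_lip (a point): Middle of the edge of the chute's lip, at (-155, 0, 50) mm in the dispenser's frame. It overhangs the foot by 45 mm with 40 mm clear below, so the tray's rim passes under it; the balls roll off it towards own -x.
- notions_tray: Shallow enamelled tray, loose, 283 (own x) by 203 (own y) by 24 high, 0.32 kg; origin at the centre of its underside. It stands 70 to 130 mm off in front of the mouth, a long side towards it, up to 0.1 rad askew. When home, its rim meets the foot: origin at x -206 mm in the dispenser's frame (the rim acts 96 mm from the tray's origin), y within 60 mm.
- lever_pad (a point): Middle of the top face of the lever's black ribbed paddle, 48 long (dispenser x) by 56 wide: press here, downward. With the lever up it lies at (109, -141, 174) mm in the dispenser's frame, 88 mm out from the side wall. It swings about an axis along the dispenser's y through x 15, z 128 mm, and ends about 87 mm lower.
- lever (a joint): Lever angle in rad: 0 up (at rest), 0.85 right down (stop); positive turns the paddle down. A spring returns it: about 3 to 6 N on the paddle hold it down; let go, it flies up and the lid slams.
- lid: The grey flap over the mouth, 106 wide, 119 long, 4 thick, hung from a hinge pin along the dispenser's y at x -100, z 166 mm in its frame (the origin). A pull rod links it one to one with the lever: it swings out and up by 0.85 rad; own z is upright when it is shut, so its tilt is its opening. The balls get out once it is well open.
- ball_0: White knobbly plastic dryer ball, 62 across, 50 g, origin at its centre. At the start it lies in the chute behind the lid, seen through the clear top; it rolls out by itself when the lid lifts.
- ball_1: The second, equal dryer ball, queued up the slope behind the first.
- lint_roller: Lint roller, 225x42x42, lying beside the dispenser, partly below the lever's paddle (mm); a bystander, leave it alone. Origin: centre of its underside.
- peg_1: Wooden clothes peg, 22x72x11, lying between the dispenser and the lint roller (mm); a bystander, leave it alone. Origin: centre of its underside.
- peg_3: Wooden clothes peg, 73x24x11, lying between the dispenser and the lint roller, below the paddle (mm); a bystander, leave it alone. Origin: centre of its underside.
- reel_0: Reel of thread, 28x28x39, standing on the 150 mm high drawer box behind the dispenser (mm); a bystander, leave it alone. Origin: centre of its underside.
- reel_2: A second such reel beside it (mm); a bystander, leave it alone. Origin: centre of its underside.

How it is judged:
By the outcome, as a careful person would: the job done as asked, in the order asked, and still so for the second after the job is handed in, with the robot touching nothing.
It also fails if it takes over 67 s, if anything falls off the work surface, if the arm or the gripper's body presses on something with over 40 N, if the wrist force passes 120 N, or if a joint passes its speed limit or range.

## Robot

A 6-joint arm with a two-finger parallel gripper is mounted at the origin on a cart in front of the work surface, level with it; the furniture and walls round the work are solid. World frame = base frame: x ahead of the robot, y to its left, z up, the work surface at z = 0. Lengths are in m, angles in rad, forces in N, time in s.
With the tool pointing down it reaches from about 0.35 to 0.85 m from the base axis. Payload 8.1 kg.
Tool frame: the origin (TCP) lies at the centre of the arm's flange, where the gripper is bolted on; the fingertips stand 173 mm ahead of it and the grasp point (between the pads) lies 155 mm ahead of it; z points along the fingers, y is the line along which they close (so a half turn about z gives the same grasp; the last joint's range is limited). The gripper opens to 85 mm and grips with 20 to 120 N. Pads are 22 mm wide; open, the fingers measure 114 mm over their backs; the gripper's body (76 mm by 85 mm) begins 54 mm behind the grasp point. The pads swing forward as they close: fully open they stand 13 mm farther back than shut.
Start: joints at [-1.195, 0.13, 1.488, -0, 1.523, -0.085], TCP at [0.267, -0.537, 0.405] pointing down, gripper open.
Joint ranges: [-2.96, 2.96], [-0.89, 2.26], [0.02, 2.5], [-1.34, 4.48], [0, 2.73], [-2.66, 2.66]. Speed limits (rad/s): [2.39, 2.39, 2.79, 3.14, 3.14, 3.14].

## Interface

Orientations are given as a rotation vector (axis times angle).
In Python, from plant import robot gives the robot as it stands.
- The arm moves only by the shell command python3 -m jog 'ROWS' [FORCE]. ROWS is a JSON object of lists of equal length, an entry for each row: "travel": the shift along the tool's x, y, z normalised to -1 to 1, where 1 is 10 cm, a list of three; "yaw": the turn about the tool's z normalised to -1 to 1, where 1 is pi/2 rad; "hand": the gripper command: -1 is shut, 1 is fully open, values between are in proportion. In form: {"travel": [[dx, dy, dz], ...], "yaw": [yaw, ...], "hand": [hand, ...]}. A call has 1 to 12 rows; each row is the pose to reach, as a shift and turn from the pose commanded when the call began, along the tool's axes at that moment; what a row does not reach only later rows make up. A row lasts 1/8 s, in which the tool goes at most 62.5 mm and 10.7 degrees, less where a joint would pass 70% of its speed; a pose out of reach is approached as far as the arm can. A call with a number of a shift or a turn outside -1 to 1 is refused whole. A call with a gripper value outside its range is refused whole. The fingers move at their own pace and stop on an object; FORCE is the grip in N (left out, the last holds). Time passes only in rows, so rows that repeat a pose let the fingers close. It gives the time, the measured TCP pose, the force, the opening and the grip force at its end, in the units of the state.
- robot.observe(): the state, without advancing time (a new reading comes with each control period).
- robot.read_camera(name): name is "scene" or "top" or "wrist"; returns a dict with "img" (420x560x3 uint8, red, green, blue), "z_map" (420x560 float32, m along the optical axis (not along the pixel's ray), 0 where there is no reading), "camera_matrix" (3x3 intrinsics, pixels), "distortion" ([k1, k2, p1, p2, k3] as OpenCV has them; the pictures are not rectified), "R" (3x3) and "t" (3): a world point X has camera coordinates R X + t. Camera axes: x right, y down, z forward; pixel columns grow to the right and rows downward; lengths in m; the calibration is good to about 2 mm. A picture is of the moment at which its call begins.
- robot.job_done(): hands the job in; it is judged then, once.
The state is a dict: "time_s": time; "joints": joint angles; "qd": joint speeds; "tau": joint torques, N m; "tool_pos": TCP position; "ee_rot": TCP orientation; "ft_force": force on the tool from outside, world axes, zero at the start; "ft_torque": the same for the moment, N m; "width": finger opening in m; "grasp_force": force on a finger pad.
Only numpy, scipy, OpenCV 4.12 (cv2) and the standard library are available. Lean on these libraries where they do the work, as an engineer would, in place of code of your own. Each camera call takes 0.05 s, during which the arm holds its last target. There are 200 camera calls.

## Working session

There is one attempt and no reset: what is moved stays moved. The work goes in short steps, Python scripts to look and compute and a shell command to move; the robot and the scene stay as the last step left them, time stands still between calls to the robot, and variables do not carry over. Pictures are saved under pics/ and viewed, at most 11 in all, crops included, and the job is handed in when it is done.

```bash
ls; mkdir -p pics
cat > h.py <<'E'
import numpy as np,cv2
from plant import robot
def cam(n):
    c=robot.read_camera(n); np.savez('/tmp/'+n+'.npz',**c); return c
def load(n): return dict(np.load('/tmp/'+n+'.npz'))
def ray(c,uv):
    p=cv2.undistortPoints(np.array(uv,float).reshape(-1,1,2),c['camera_matrix'],c['distortion']).reshape(-1,2)
    d=np.c_[p,np.ones(len(p))]@c['R']; o=-c['R'].T@c['t']; return o,d
def plane(c,uv,z):
    o,d=ray(c,uv); return o+d*((z-o[2])/d[:,2])[:,None]
def cloud(c):
    v,u=np.mgrid[0:420,0:560]; o,d=ray(c,np.c_[u.ravel(),v.ravel()])
    return (o+d*c['z_map'].reshape(-1,1)).reshape(420,560,3)
E
python3 - <<'E'
from h import *
ims=[]
for n in('scene','top'):
    c=cam(n); cv2.imwrite(f'pics/{n}0.png',cv2.cvtColor(c['img'],cv2.COLOR_RGB2BGR))
    print(n,-c['R'].T@c['t'],c['R'][2])
print(robot.observe())
E
```

```text
pics
scene [ 1.78754120e-04 -6.34873619e-01  5.06369986e-01] [ 0.64303259  0.6340992  -0.42944999]
top [ 0.45984907 -0.08403251  0.97909713] [ 0.14295949  0.00846221 -0.98969236]
{'time_s': 0.1, 'joints': array([-1.19541248e+00,  1.31102258e-01,  1.48916279e+00, -1.77792689e-05,
        1.52300368e+00, -8.53825494e-02]), 'qd': array([-0.0012839 ,  0.00042177, -0.00176886,  0.00063041,  0.0008339 ,
       -0.00067015]), 'tau': array([ 4.10122102e-04, -5.70947564e+01, -5.01942551e+01, -2.98576542e-04,
        8.02416354e-03, -3.57929059e-05]), 'tool_pos': array([ 0.26673228, -0.5372241 ,  0.40374333]), 'ee_rot': array([-3.05697602e+00, -7.17007797e-01,  4.07803650e-04]), 'ft_force': array([-0.15057766,  0.15047715, -0.00427249]), 'ft_torque': array([-0.03758339, -0.02812063, -0.05475218]), 'grasp_force': 0.0, 'width': 0.08532681984853029}
```

View pics/scene0.png

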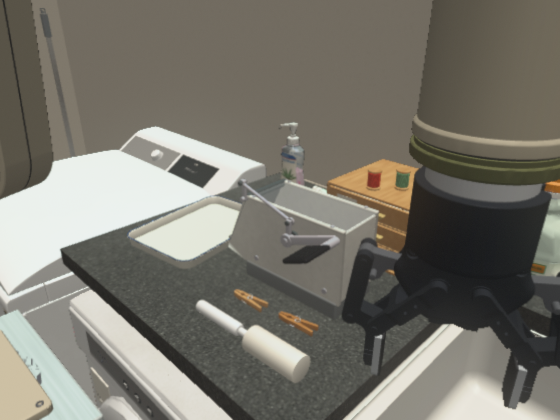

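View pics/top0.png

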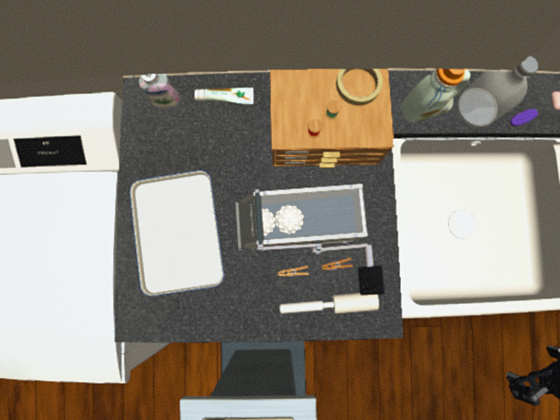

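The top view has the image's right as world −y. The tray is at about (178,232), the dispenser's box top spans (258–366, 185–247), the mouth is at (245,223), the paddle is at (370,280), and the roller lies below it at (330,305). Next I'll measure them.

```bash
python3 - <<'E'
from h import *
c=load('top'); P=cloud(c); im=c['img'].astype(int)
# tray
m=((im.min(2)>120)).astype(np.uint8); m[:, :128]=0; m[:, 232:]=0; m[:160]=0; m[305:]=0
n,l,s,_=cv2.connectedComponentsWithStats(m); k=1+np.argmax(s[1:,4]); 
cn=max(cv2.findContours((l==k).astype(np.uint8),0,2)[0],key=cv2.contourArea).reshape(-1,2)
W=plane(c,cn,0.024); r=cv2.minAreaRect((W[:,:2]*1000).astype(np.float32)); print('tray',r, 'depth z med',np.median(P[l==k][:,2])); print(cv2.boxPoints(r))
# paddle
m=((im.max(2)<25)).astype(np.uint8); m[:, :350]=0; m[:,395:]=0; m[:255]=0; m[300:]=0
n,l,s,_=cv2.connectedComponentsWithStats(m); k=1+np.argmax(s[1:,4]); print(s[k])
z=np.median(P[l==k][:,2]); cn=np.argwhere(l==k)[:,::-1]; W=plane(c,cn,z); r=cv2.minAreaRect((W[:,:2]*1000).astype(np.float32)); print('paddle',z,r)
# dispenser box: depth points 0.15<z<0.19
M=(P[...,2]>.155)&(P[...,2]<.185); M[:175]=0; M[258:]=0; M[:,:240]=0; M[:,375:]=0
q=P[M]; r=cv2.minAreaRect((q[:,:2]*1000).astype(np.float32)); print('box',r,M.sum(),np.median(q[:,2]))
# by pixels at z=.171
cor=[(258,190),(361,185),(366,242),(259,247)]; print(plane(c,cor,.171).round(3))
for z0,z1,a in((.035,.06,(270,320,290,390)),):
    pass
for name,(u0,u1,v0,v1) in dict(roller=(275,385,290,318),peg1=(275,312,262,280),peg3=(318,358,256,273)).items():
    s=P[v0:v1,u0:u1]; w=s[s[...,2]>.006]; w=w[w[:,2]<.06]; print(name,w.min(0).round(3),w.max(0).round(3))
E
python3 - <<'E'
from h import *
c=load('top')
i=cv2.resize(c['img'][170:320,215:400],None,fx=4,fy=4,interpolation=cv2.INTER_CUBIC); cv2.imwrite('pics/crop.png',cv2.cvtColor(i,cv2.COLOR_RGB2BGR))
E
```

```text
tray ((544.5171508789062, 163.06338500976562), (279.3024597167969, 198.98716735839844), 7.966092109680176) depth z med 0.0017998723987354692
[[392.425   242.24301]
 [420.002    45.17604]
 [696.6093   83.88376]
 [669.0323  280.95074]]
[359 275  18  19  56]
paddle 0.1675700657342053 ((414.2689208984375, -247.82540893554688), (47.119632720947266, 22.410085678100586), 43.50225067138672)
box ((544.508056640625, -148.577880859375), (148.98915100097656, 234.29859924316406), 1.8551146984100342) 6129 0.169382395467908
[[ 0.613 -0.043  0.171]
 [ 0.619 -0.251  0.171]
 [ 0.504 -0.256  0.171]
 [ 0.498 -0.043  0.171]]
roller [ 0.349 -0.306  0.007] [ 0.394 -0.082  0.047]
peg1 [ 0.439 -0.15   0.006] [ 0.459 -0.079  0.013]
peg3 [ 0.451 -0.252  0.006] [ 0.476 -0.183  0.014]
```

View pics/crop.png

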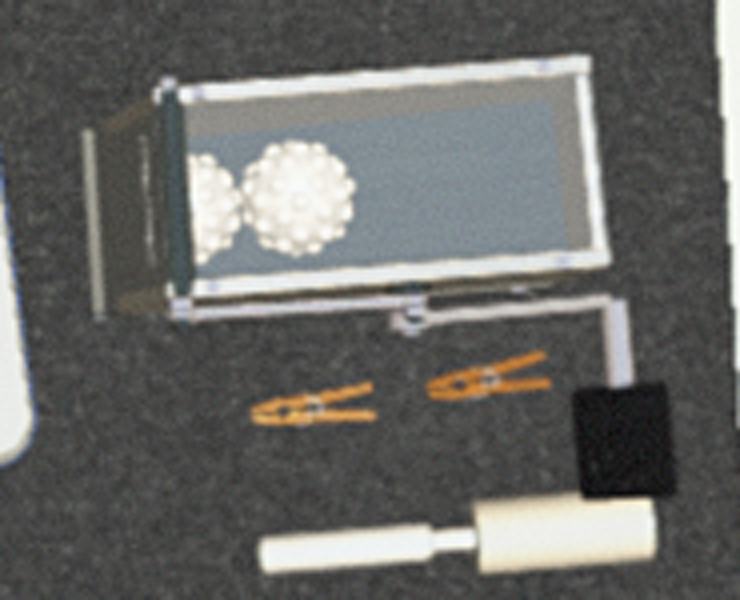

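The enlarged crop shows the box corners at (167,85), (590,57), (607,263) and (170,290). The lip edge runs (85,130)–(98,315), and the paddle spans (573–675, 383–497).

Run:
```python
from h import *
c=load('top'); f=lambda a:np.array(a)/4+[215-.375,170-.375]
B=plane(c,f([(167,85),(590,57),(607,263),(170,290)]),.171)[:,:2]
L=plane(c,f([(85,130),(98,315)]),.05)[:,:2]
Q=plane(c,f([(573,388),(664,383),(675,495),(583,497)]),.172)[:,:2]
print(B.round(3),L.round(3),Q.round(3))
ex=(B[1]+B[2]-B[0]-B[3]);ex/=np.linalg.norm(ex); ey=np.array([-ex[1],ex[0]])
print('ex',ex,'ang from -y',np.arctan2(ex[0],-ex[1]))
print('lip perp ang', L[0]-L[1])
lip=L.mean(0);pad=Q.mean(0)
for n,p,o in(('lip',lip,(-.155,0)),('pad',pad,(.109,-.141)),('boxctr',B.mean(0),(0.0,0))):
    print(n,p.round(4),'origin',(p-ex*o[0]-ey*o[1]).round(4))
S=load('scene')
# dispenser top depth in scene for second view: paddle z
P=cloud(c); m=P[268:292,361:380]; print('pad z',np.median(m[...,2]), P[215:240,238:242,2].mean())
R=cv2.Rodrigues(robot.observe()['ee_rot'])[0]; print(R.round(3))
```

```text
[[ 0.611 -0.04 ]
 [ 0.621 -0.254]
 [ 0.517 -0.257]
 [ 0.508 -0.04 ]] [[0.609 0.015]
 [0.502 0.008]] [[ 0.456 -0.237]
 [ 0.457 -0.283]
 [ 0.402 -0.286]
 [ 0.402 -0.24 ]]
ex [ 0.0436016 -0.999049 ] ang from -y 0.043615423478187657
lip perp ang [0.10674666 0.0067729 ]
lip [0.5552 0.0115] origin [ 0.562  -0.1433]
pad [ 0.4292 -0.2615] origin [ 0.5654 -0.1464]
boxctr [ 0.5644 -0.1476] origin [ 0.5644 -0.1476]
pad z 0.1734517261871284 0.08849676529163357
[[ 0.896  0.445 -0.001]
 [ 0.445 -0.896  0.002]
 [ 0.    -0.002 -1.   ]]
```

```bash
python3 - <<'E'
from h import *
P=cloud(load('top'))
for u in (95,105,112,116,119,122,126,130): print(u,P[200:320:20,u].round(3)[:, 1:].tolist())
E
python3 -m jog '{"travel":[[0.45,-0.9,0],[0.45,-0.9,0],[0.45,-0.9,0],[0.45,-0.9,0],[0.45,-0.9,0],[0.45,-0.9,0],[0.45,-0.9,0],[0.45,-0.9,0]],"yaw":[-0.74,-0.74,-0.74,-0.74,-0.74,-0.74,-0.74,-0.74],"hand":[1,1,1,1,1,1,1,1]}'
```

```text
95 [[0.374, 0.003], [0.368, 0.011], [0.368, 0.007], [0.365, 0.009], [0.366, 0.004], [0.367, -0.001]]
105 [[0.35, -0.002], [0.347, -0.001], [0.345, 0.001], [0.344, -0.002], [0.344, -0.004], [0.344, -0.007]]
112 [[0.334, -0.007], [0.331, -0.004], [0.329, -0.005], [0.327, -0.003], [0.328, -0.008], [0.329, -0.014]]
116 [[0.327, -0.015], [0.326, -0.017], [0.317, 0.0], [0.316, -0.0], [0.313, 0.002], [0.313, 0.0]]
119 [[0.313, -0.0], [0.313, -0.005], [0.311, -0.004], [0.309, -0.003], [0.308, -0.003], [0.306, -0.0]]
122 [[0.305, -0.001], [0.303, -0.001], [0.302, -0.002], [0.302, -0.004], [0.3, -0.003], [0.298, -0.0]]
126 [[0.295, -0.0], [0.294, -0.004], [0.292, -0.0], [0.291, -0.002], [0.29, -0.003], [0.289, -0.002]]
130 [[0.276, 0.023], [0.284, -0.003], [0.282, -0.001], [0.282, -0.004], [0.28, -0.002], [0.279, -0.002]]
time_s: 1.1
tool_pos: [0.2671, -0.4367, 0.4045]
ee_rot: [-2.166, -2.275, -0.0]
ft_force: [0.5, -0.1, 0.1]
width: 0.0855
grasp_force: 0.0
```

```bash
python3 -m jog '{"travel":[[0.91,0.39,0],[0.91,0.39,0]],"yaw":[0,0],"hand":[1,1]}' >/dev/null
python3 -m jog '{"travel":[[0.91,0.39,0],[0.91,0.39,0]],"yaw":[0,0],"hand":[1,1]}' >/dev/null
python3 -m jog '{"travel":[[0.91,0.39,0],[0.91,0.39,0]],"yaw":[0,0],"hand":[1,1]}'
python3 -m jog '{"travel":[[0.91,0.39,0],[0.91,0.39,0]],"yaw":[0,0],"hand":[1,1]}' >/dev/null
python3 -m jog '{"travel":[[0.91,0.39,0],[0.91,0.39,0]],"yaw":[0,0],"hand":[1,1]}' >/dev/null
python3 -m jog '{"travel":[[0.91,0.39,0],[0.91,0.39,0]],"yaw":[0,0],"hand":[1,1]}' >/dev/null
python3 -m jog '{"travel":[[0.91,0.39,0],[0.91,0.39,0]],"yaw":[0,0],"hand":[1,1]}' >/dev/null
python3 -m jog '{"travel":[[0.91,0.39,0],[0.91,0.39,0],[0.91,0.39,0]],"yaw":[0,0,0],"hand":[1,1,1]}'
python3 - <<'E'
from h import *
print(cv2.Rodrigues(robot.observe()['ee_rot'])[0].round(3))
c=cam('wrist'); cv2.imwrite('pics/w1.png',cv2.cvtColor(c['img'],cv2.COLOR_RGB2BGR))
E
```

```text
time_s: 1.85
tool_pos: [0.37, -0.1559, 0.4048]
ee_rot: [2.165, 2.276, 0.001]
ft_force: [-0.1, 0.3, -0.6]
width: 0.0855
grasp_force: 0.0
time_s: 3.22
tool_pos: [0.5406, 0.3088, 0.4037]
ee_rot: [-2.162, -2.278, 0.001]
ft_force: [-0.1, -0.4, -0.4]
width: 0.0852
grasp_force: 0.0
[[-0.052  0.999 -0.001]
 [ 0.999  0.052 -0.   ]
 [-0.    -0.001 -1.   ]]
```

View pics/w1.png

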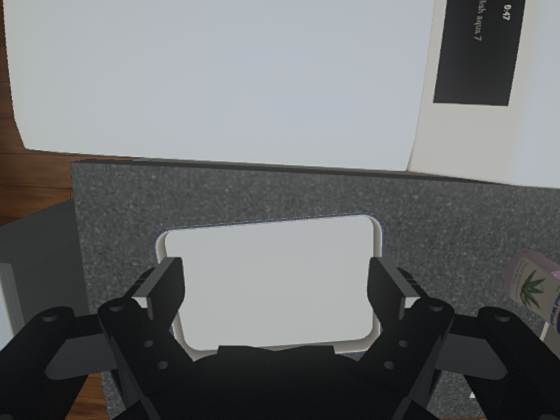

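The wrist view shows the tray's far rim running from (165,232) to (370,216), with bare worktop beyond it. I'll cast that edge onto the rim height.

Run:
```python
from h import *
c=load('wrist'); print(plane(c,[(175,229),(270,221),(362,213)],.024).round(3)); print(plane(c,[(270,163)],0).round(3))
```

```text
[[0.423 0.248 0.024]
 [0.536 0.265 0.024]
 [0.644 0.28  0.024]]
[[0.533 0.33  0.   ]]
```

```bash
python3 -m jog '{"travel":[[0,0,0.5],[0,0,1],[0,0,1]],"yaw":[0,0,0],"hand":[1,1,1]}' >/dev/null
python3 -m jog '{"travel":[[0,0,0.5],[0,0,0.9],[0,0,1],[0,0,1]],"yaw":[0,0,0,0],"hand":[1,1,1,1]}'
python3 -m jog '{"travel":[[0,0,0.1],[0,0,0.2],[0,0,0.28],[0,0,0.28]],"yaw":[0,0,0,0],"hand":[1,1,1,1]}'
python3 -m jog '{"travel":[[-0.1,0,0],[-0.2,0,0],[-0.28,0,0],[-0.35,0,0],[-0.42,0,0],[-0.49,0,0],[-0.56,0,0],[-0.63,0,0],[-0.7,0,0],[-0.77,0,0],[-0.84,0,0],[-0.9,0,0]],"yaw":[0,0,0,0,0,0,0,0,0,0,0,0],"hand":[1,1,1,1,1,1,1,1,1,1,1,1]}'
python3 -m jog '{"travel":[[-0.06,0,0],[-0.12,0,0],[-0.18,0,0],[-0.24,0,0],[-0.3,0,0],[-0.34,0,0],[-0.34,0,0]],"yaw":[0,0,0,0,0,0,0],"hand":[1,1,1,1,1,1,1]}'
python3 - <<'E'
from h import *
c=cam('top'); cv2.imwrite('pics/t2.png',cv2.cvtColor(c['img'],cv2.COLOR_RGB2BGR))
E
```

```text
time_s: 4.15
tool_pos: [0.5413, 0.3065, 0.2066]
ee_rot: [2.163, 2.278, 0.002]
ft_force: [0.0, -0.2, 0.9]
width: 0.0854
grasp_force: 0.0
time_s: 4.65
tool_pos: [0.54, 0.3063, 0.1755]
ee_rot: [-2.162, -2.278, 0.003]
ft_force: [0.4, -0.3, 0.4]
width: 0.0856
grasp_force: 0.0
time_s: 6.15
tool_pos: [0.5453, 0.2163, 0.1767]
ee_rot: [-2.163, -2.279, -0.0]
ft_force: [-0.3, 3.5, 2.3]
width: 0.0857
grasp_force: 1.7
time_s: 7.02
tool_pos: [0.547, 0.1821, 0.1765]
ee_rot: [2.163, 2.278, -0.001]
ft_force: [-0.6, 0.6, 0.2]
width: 0.0853
grasp_force: 0.1
```

View pics/t2.png

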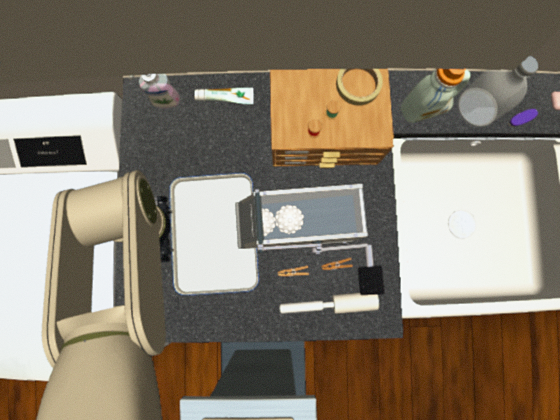

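The tray is square to the dispenser, its near rim has passed under the lip, and nothing else has moved. Now I'll creep until the foot stops it.

```bash
python3 -m jog '{"travel":[[-0.03,0,0],[-0.06,0,0],[-0.06,0,0]],"yaw":[0,0,0],"hand":[1,1,1]}' | egrep 'pos|force'
python3 -m jog '{"travel":[[-0.02,0,0],[-0.02,0,0]],"yaw":[0,0],"hand":[1,1]}' | egrep 'pos|force'
python3 -m jog '{"travel":[[-0.02,0,0],[-0.02,0,0]],"yaw":[0,0],"hand":[1,1]}' | egrep 'pos|force'
```

```text
tool_pos: [0.5473, 0.1763, 0.1765]
ft_force: [0.4, -1.0, 0.3]
grasp_force: 0.0
tool_pos: [0.5475, 0.1746, 0.1767]
ft_force: [0.1, 0.2, 0.0]
grasp_force: 0.0
tool_pos: [0.5476, 0.1726, 0.1767]
ft_force: [-0.6, 0.7, 0.0]
grasp_force: 0.3
```

```bash
python3 -m jog '{"travel":[[-0.015,0,0],[-0.015,0,0]],"yaw":[0,0],"hand":[1,1]}' | egrep 'pos|ft_force'
python3 -m jog '{"travel":[[-0.015,0,0],[-0.015,0,0]],"yaw":[0,0],"hand":[1,1]}' | egrep 'pos|ft_force'
python3 -m jog '{"travel":[[-0.015,0,0],[-0.015,0,0]],"yaw":[0,0],"hand":[1,1]}' | egrep 'pos|ft_force'
python3 - <<'E'
from h import *
c=cam('top');im=c['img'].astype(int)
m=((im.min(2)>120)).astype(np.uint8); m[:, :165]=0; m[:, 236:]=0; m[:160]=0; m[305:]=0
cn=max(cv2.findContours(m,0,2)[0],key=cv2.contourArea).reshape(-1,2)
W=plane(c,cn,.024)[:,:2]
for s in (W[:,1]>np.percentile(W[:,1],5),):
    q=W[(abs(W[:,0]-.55)<.09)&(W[:,1]>.1)]; print('far edge',np.polyfit(q[:,0]-.55,q[:,1],1))
print(W.min(0),W.max(0))
E
```

```text
tool_pos: [0.5476, 0.1713, 0.1767]
ft_force: [0.0, 1.5, -0.8]
tool_pos: [0.5475, 0.1707, 0.1768]
ft_force: [-1.2, 8.5, 0.0]
tool_pos: [0.5473, 0.1702, 0.1768]
ft_force: [-2.3, 14.5, -0.8]
far edge [0.0581507  0.15919806]
[0.39874888 0.01951045] [0.68173673 0.16732271]
```

The force rose to 14 N, so the tray is home. I'll back off and lift, then check the wrist geometry for the press.

```bash
python3 -m jog '{"travel":[[0.06,0,0],[0.14,0,0],[0.25,0,0],[0.25,0,0]],"yaw":[0,0,0,0],"hand":[1,1,1,1]}' | egrep 'ft_force'
python3 -m jog '{"travel":[[0,0,-0.5],[0,0,-1],[0,0,-1]],"yaw":[0,0,0],"hand":[-1,-1,-1]}' >/dev/null
python3 -m jog '{"travel":[[0,0,-0.5],[0,0,-1],[0,0,-1]],"yaw":[0,0,0],"hand":[-1,-1,-1]}' >/dev/null
python3 -m jog '{"travel":[[0,0,-0.4],[0,0,-0.4],[0,0,-0.4]],"yaw":[0,0,0],"hand":[-1,-1,-1]}'
python3 - <<'E'
from h import *
c=cam('wrist'); o=robot.observe(); R=cv2.Rodrigues(o['ee_rot'])[0]
print('cam in tool',R.T@(-c['R'].T@c['t']-o['tool_pos']),'q',o['joints'].round(3))
c=cam('top'); im=c['img'].astype(int); ee=0
m=((im.min(2)>120)).astype(np.uint8); m[:, :165]=0; m[:, 236:]=0; m[:160]=0; m[305:]=0
cn=max(cv2.findContours(m,0,2)[0],key=cv2.contourArea).reshape(-1,2)
W=plane(c,cn,.024)[:,:2]
print('far',np.percentile(W[W[:,1]>.1],[0,100],axis=0)); q=W[(abs(W[:,0]-.55)<.09)&(W[:,1]>.1)]; print(np.polyfit(q[:,0]-.55,q[:,1],1))
cv2.imwrite('pics/t3.png',cv2.cvtColor(c['img'],cv2.COLOR_RGB2BGR))
E
```

```text
ft_force: [0.4, -0.2, -0.7]
time_s: 10.38
tool_pos: [0.5464, 0.1931, 0.415]
ee_rot: [-2.162, -2.278, 0.002]
ft_force: [0.3, -0.4, -0.8]
width: 0.0001
grasp_force: 0.0
cam in tool [0.0681391  0.00043611 0.02908308] q [ 0.251  0.072  1.533 -0.     1.54   0.199]
far [[0.39879011 0.10422251]
 [0.6783414  0.16732271]]
[0.055899   0.16094364]
```

View pics/t3.png

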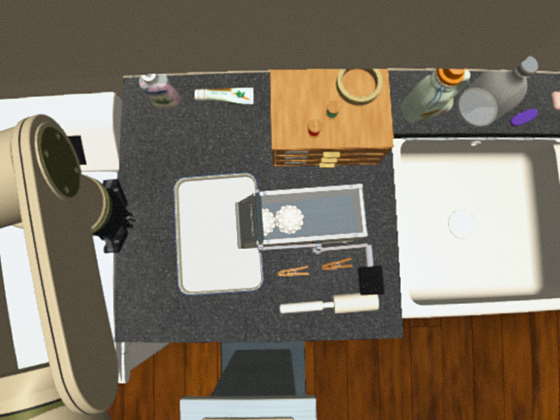

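The tray sits home under the lip: its far edge is at y≈0.161, against 0.1615 expected. Nothing else has been disturbed. Next I'll turn the hand so the camera faces away from the dispenser and go above the paddle.

```bash
python3 -m jog '{"travel":[[0,-0.5,0],[0,-1,0],[0,-1,0],[0,-1,0],[0,-1,0],[0,-1,0],[0,-1,0],[0,-1,0],[0,-1,0],[0,-1,0]],"yaw":[-1,-1,-1,-1,-1,-1,-1,-1,-1,-1],"hand":[-1,-1,-1,-1,-1,-1,-1,-1,-1,-1]}' | grep pos
python3 -m jog '{"travel":[[0.09,-0.91,0],[0.09,-0.91,0]],"yaw":[0,0],"hand":[-1,-1]}' | grep pos
python3 -m jog '{"travel":[[0.09,-0.91,0],[0.09,-0.91,0]],"yaw":[0,0],"hand":[-1,-1]}' | grep pos
python3 -m jog '{"travel":[[0.09,-0.91,0],[0.09,-0.91,0]],"yaw":[0,0],"hand":[-1,-1]}' | grep pos
python3 -m jog '{"travel":[[0.09,-0.91,0],[0.09,-0.91,0]],"yaw":[0,0],"hand":[-1,-1]}' | grep pos
python3 -m jog '{"travel":[[0.09,-0.91,0],[0.09,-0.91,0],[0.09,-0.91,0]],"yaw":[0,0,0],"hand":[-1,-1,-1]}'
python3 - <<'E'
from h import *
c=cam('wrist'); o=robot.observe(); print(cv2.Rodrigues(o['ee_rot'])[0].round(3),o['joints'].round(2))
cv2.imwrite('pics/w3.png',cv2.cvtColor(c['img'],cv2.COLOR_RGB2BGR))
m=((c['img'].max(2)<40)&(abs(cloud(c)[...,2]-.173)<.02)).astype(np.uint8)
n,l,s,ce=cv2.connectedComponentsWithStats(m); k=1+np.argmax(s[1:,4]); p=cloud(c)[l==k]; print(s[k],ce[k],p.mean(0),p.min(0),p.max(0))
E
```

```text
tool_pos: [0.4464, 0.1879, 0.4154]
tool_pos: [0.442, 0.0951, 0.4158]
tool_pos: [0.4377, 0.0031, 0.416]
tool_pos: [0.4334, -0.0884, 0.416]
tool_pos: [0.4291, -0.1799, 0.4159]
time_s: 13.1
tool_pos: [0.4249, -0.2705, 0.4156]
ee_rot: [0.075, -3.139, -0.001]
ft_force: [-0.5, -0.1, 0.4]
width: -0.0002
grasp_force: 0.0
[[-0.999 -0.049 -0.001]
 [-0.049  0.999  0.001]
 [ 0.001  0.001 -1.   ]] [-0.67 -0.14  1.74  0.    1.55 -2.29]
[287 211   2  34  35] [287.97142857 227.94285714] [ 0.42972604 -0.26034351  0.17517732] [ 0.41674888 -0.26113956  0.17379498] [ 0.44213161 -0.25956391  0.17619292]
```

View pics/w3.png

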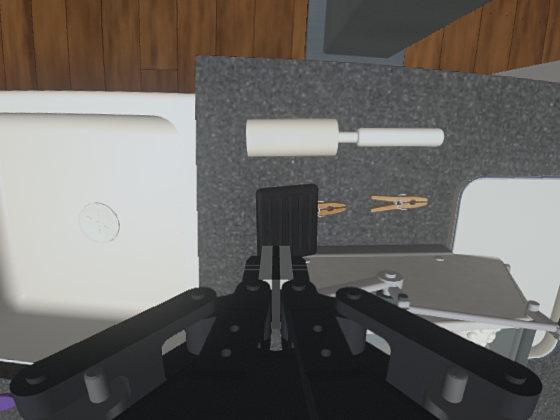

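The wrist view shows the paddle at (257–318, 185–258), the shut fingertips just above it at (275,250), and the crank and pull rod well off to the right.

Run:
```python
from h import *
c=load('wrist'); Q=plane(c,[(257,188),(317,184),(317,255),(259,258)],.174); print(Q.round(3),Q.mean(0)); 
P=cloud(c); print('crank',P[270:300,375:405].reshape(-1,3)[np.argmin(P[270:300,375:405,0].ravel())]); print('paddle',P[190:250:15,265],P[190:250:15,312])
```

```text
[[ 0.402 -0.284  0.174]
 [ 0.397 -0.242  0.174]
 [ 0.45  -0.237  0.174]
 [ 0.455 -0.28   0.174]] [ 0.42588576 -0.26085611  0.174     ]
crank [ 0.35742746 -0.27336156  0.38615877]
paddle [[ 0.40151046 -0.27778341  0.18068225]
 [ 0.41158005 -0.27733726  0.18216987]
 [ 0.42228044 -0.27691624  0.18206363]
 [ 0.43334539 -0.27648744  0.18181426]] [[ 0.40276563 -0.244271    0.16718452]
 [ 0.41368796 -0.24350167  0.16804687]
 [ 0.42507848 -0.24258864  0.16806986]
 [ 0.43724283 -0.24145894  0.16684019]]
```

```bash
python3 -m jog '{"travel":[[0,0.09,0.2],[0,0.09,0.4],[0,0.09,0.54],[0,0.09,0.54]],"yaw":[0,0,0,0],"hand":[-1,-1,-1,-1]}' | egrep 'pos|ft_f'
python3 -m jog '{"travel":[[0,0,0.04],[0,0,0.08],[0,0,0.12],[0,0,0.16],[0,0,0.2],[0,0,0.24],[0,0,0.28],[0,0,0.32],[0,0,0.36],[0,0,0.4],[0,0,0.4]],"yaw":[0,0,0,0,0,0,0,0,0,0,0],"hand":[-1,-1,-1,-1,-1,-1,-1,-1,-1,-1,-1]}' | egrep 'pos|ft_f'
python3 -m jog '{"travel":[[0,0,0.04],[0,0,0.08],[0,0,0.12],[0,0,0.16],[0,0,0.2],[0,0,0.24],[0,0,0.28],[0,0,0.32],[0,0,0.36],[0,0,0.4],[0,0,0.44],[0,0,0.44]],"yaw":[0,0,0,0,0,0,0,0,0,0,0,0],"hand":[-1,-1,-1,-1,-1,-1,-1,-1,-1,-1,-1,-1]}' | egrep 'pos|ft_f'
python3 - <<'E'
from h import *
c=cam('scene'); cv2.imwrite('pics/s4.png',cv2.cvtColor(c['img'],cv2.COLOR_RGB2BGR))
E
```

```text
tool_pos: [0.4248, -0.2588, 0.3614]
ft_force: [0.4, -0.3, 0.4]
tool_pos: [0.425, -0.2597, 0.3223]
ft_force: [0.7, -2.6, 3.1]
tool_pos: [0.425, -0.2589, 0.2779]
ft_force: [0.4, 2.2, 6.1]
```

View pics/s4.png

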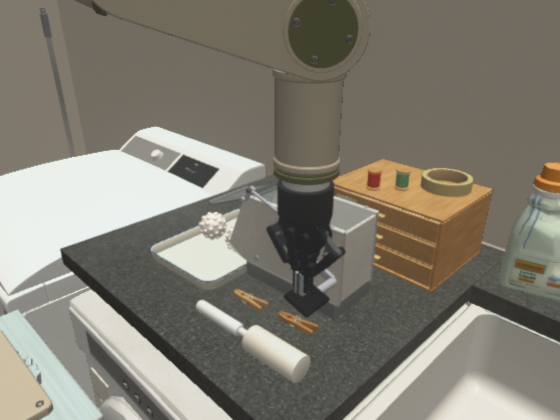

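The lid is up at about (235,195) and one ball, at (212,225), is already in the tray, with the second coming. I'll press on to the stop.

```bash
python3 -m jog '{"travel":[[0,0,0.04],[0,0,0.07],[0,0,0.07]],"yaw":[0,0,0],"hand":[-1,-1,-1]}' | egrep 'pos|ft_f'
python3 -m jog '{"travel":[[0,0,0.02],[0,0,0.02]],"yaw":[0,0],"hand":[-1,-1]}' | egrep 'pos|ft_f'
python3 -m jog '{"travel":[[0,0,0.02],[0,0,0.02]],"yaw":[0,0],"hand":[-1,-1]}' | egrep 'pos|ft_f'
```

```text
tool_pos: [0.425, -0.2589, 0.2711]
ft_force: [0.3, 1.5, 6.1]
tool_pos: [0.4251, -0.259, 0.2692]
ft_force: [1.1, 0.8, 6.1]
tool_pos: [0.4251, -0.259, 0.2672]
ft_force: [0.8, 1.6, 6.4]
```

```bash
python3 -m jog '{"travel":[[0,0,0.02],[0,0,0.02]],"yaw":[0,0],"hand":[-1,-1]}' | egrep 'pos|ft_f'
python3 -m jog '{"travel":[[0,0,0.02],[0,0,0.02]],"yaw":[0,0],"hand":[-1,-1]}' | egrep 'pos|ft_f'
python3 -m jog '{"travel":[[0,0,0.015],[0,0,0.015]],"yaw":[0,0],"hand":[-1,-1]}' | egrep 'pos|ft_f'
```

```text
tool_pos: [0.4251, -0.2591, 0.2653]
ft_force: [1.5, 0.5, 6.3]
tool_pos: [0.4252, -0.2592, 0.264]
ft_force: [-1.5, 2.2, 10.3]
tool_pos: [0.4255, -0.2594, 0.2634]
ft_force: [-3.8, 2.3, 15.8]
```

The force rose to 16 N, so the lever is on its stop. I'll hold there and look for both balls.

```bash
python3 -m jog '{"travel":[[0,0,0],[0,0,0],[0,0,0],[0,0,0],[0,0,0],[0,0,0],[0,0,0],[0,0,0]],"yaw":[0,0,0,0,0,0,0,0],"hand":[-1,-1,-1,-1,-1,-1,-1,-1]}' | egrep 'time|pos|ft_f'
python3 - <<'E'
from h import *
c=cam('top'); cv2.imwrite('pics/t5.png',cv2.cvtColor(c['img'],cv2.COLOR_RGB2BGR))
E
```

```text
time_s: 19.2
tool_pos: [0.4254, -0.2594, 0.2634]
ft_force: [-3.1, 2.1, 17.6]
```

View pics/t5.png

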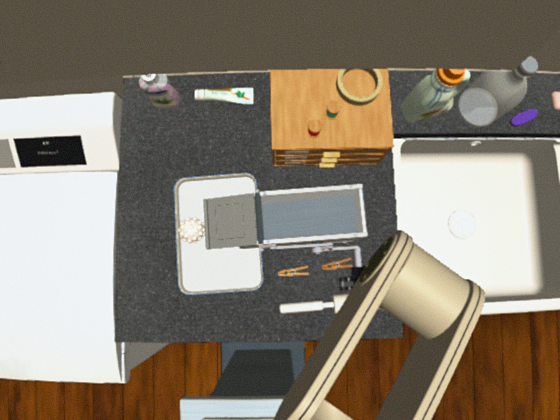

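One ball shows at (190,230) and the chute is empty, so the second ball must be under the lid. I'll check from the scene view.

Run:
```python
from h import *
c=cam('scene'); i=cv2.resize(c['img'][160:300,130:330],None,fx=4,fy=4,interpolation=cv2.INTER_CUBIC); cv2.imwrite('pics/s6.png',cv2.cvtColor(i,cv2.COLOR_RGB2BGR))
```

```text
(no output)
```

View pics/s6.png

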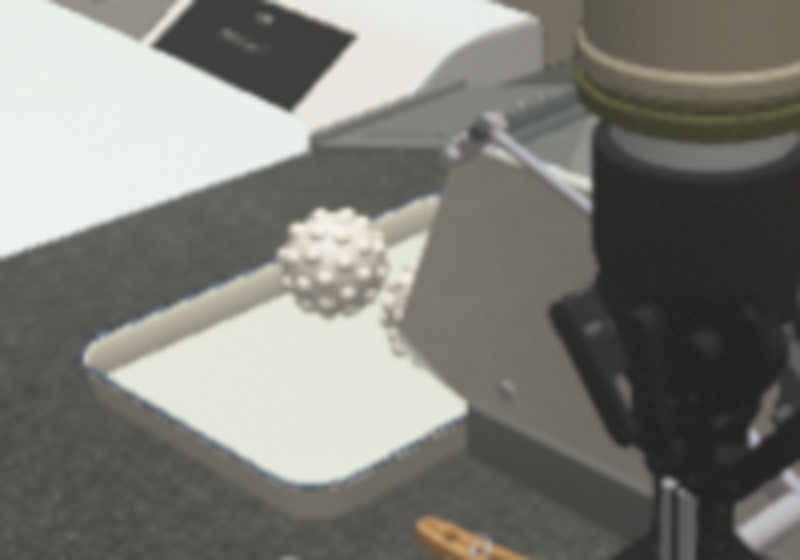

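The second ball shows at (230,237), behind the side wall's edge. I'll check its height from the depth.

Run:
```python
from h import *
for n,b in(('scene',(226,233,228,250)),('scene',(202,226,212,238)),('top',(178,204,219,242))):
    c=load(n) if n=='scene' else load('top'); P=cloud(c); u0,u1,v0,v1=b
    m=P[v0:v1,u0:u1][(c['img'][v0:v1,u0:u1].min(2)>60)]; m=m[(m[:,2]>.012)&(m[:,2]<.15)]
    if len(m)<5: print('few');continue
    s=lambda p:(np.linalg.norm(m-p[:3],axis=1)-.031)
    from scipy.optimize import least_squares
    o,d=ray(c,[((u0+u1)/2,(v0+v1)/2)]); dd=d[0]/np.linalg.norm(d[0])
    r=least_squares(s,m.mean(0)+.02*dd,loss='soft_l1',f_scale=.003); print(n,r.x.round(3),m.min(0).round(3),m.max(0).round(3),np.abs(r.fun).mean().round(4))
```

```text
scene [0.528 0.015 0.047] [ 0.499 -0.003  0.013] [0.561 0.094 0.076] 0.0055
scene [0.55  0.123 0.031] [0.517 0.089 0.012] [0.616 0.166 0.063] 0.0024
top [0.548 0.124 0.028] [0.521 0.093 0.012] [0.573 0.159 0.064] 0.0016
```

Run:
```python
from h import *
c=load('scene'); P=cloud(c)
for v in range(224,254,3): print(v,[(tuple(P[v,u].round(3)),int(c['img'][v,u].min())) for u in range(224,234,3)])
```

```text
224 [((np.float64(0.557), np.float64(0.094), np.float64(0.042)), 151), ((np.float64(0.576), np.float64(0.108), np.float64(0.03)), 207), ((np.float64(0.613), np.float64(0.144), np.float64(0.003)), 217), ((np.float64(0.619), np.float64(0.14), np.float64(0.003)), 212)]
227 [((np.float64(0.557), np.float64(0.094), np.float64(0.034)), 171), ((np.float64(0.597), np.float64(0.135), np.float64(0.004)), 191), ((np.float64(0.603), np.float64(0.132), np.float64(0.003)), 205), ((np.float64(0.544), np.float64(0.047), np.float64(0.056)), 183)]
230 [((np.float64(0.558), np.float64(0.097), np.float64(0.025)), 120), ((np.float64(0.586), np.float64(0.123), np.float64(0.005)), 204), ((np.float64(0.533), np.float64(0.043), np.float64(0.055)), 201), ((np.float64(0.501), np.float64(-0.007), np.float64(0.085)), 146)]
233 [((np.float64(0.555), np.float64(0.093), np.float64(0.02)), 173), ((np.float64(0.579), np.float64(0.114), np.float64(0.003)), 194), ((np.float64(0.532), np.float64(0.042), np.float64(0.048)), 177), ((np.float64(0.502), np.float64(-0.005), np.float64(0.077)), 114)]
236 [((np.float64(0.565),
[... 886 characters left out ...]
(0.07), np.float64(0.004)), 179), ((np.float64(0.5), np.float64(0.004), np.float64(0.047)), 158), ((np.float64(0.5), np.float64(-0.006), np.float64(0.052)), 113)]
248 [((np.float64(0.531), np.float64(0.065), np.float64(0.003)), 217), ((np.float64(0.535), np.float64(0.059), np.float64(0.004)), 205), ((np.float64(0.528), np.float64(0.04), np.float64(0.014)), 160), ((np.float64(0.499), np.float64(-0.006), np.float64(0.045)), 151)]
251 [((np.float64(0.522), np.float64(0.054), np.float64(0.004)), 217), ((np.float64(0.526), np.float64(0.049), np.float64(0.004)), 217), ((np.float64(0.533), np.float64(0.046), np.float64(0.003)), 217), ((np.float64(0.537), np.float64(0.042), np.float64(0.003)), 189)]
```

Ball 1's surface spans z 0.014–0.056, so it stands on the tray floor. Both balls are in. Now I'll ease the lever up slowly.

```bash
python3 -m jog '{"travel":[[0,0,-0.02],[0,0,-0.04],[0,0,-0.06],[0,0,-0.08],[0,0,-0.1],[0,0,-0.12],[0,0,-0.14],[0,0,-0.16],[0,0,-0.18],[0,0,-0.2],[0,0,-0.22],[0,0,-0.24]],"yaw":[0,0,0,0,0,0,0,0,0,0,0,0],"hand":[-1,-1,-1,-1,-1,-1,-1,-1,-1,-1,-1,-1]}' | egrep 'pos|ft_f'
python3 -m jog '{"travel":[[0,0,-0.02],[0,0,-0.04],[0,0,-0.06],[0,0,-0.08],[0,0,-0.1],[0,0,-0.12],[0,0,-0.14],[0,0,-0.16],[0,0,-0.18],[0,0,-0.2],[0,0,-0.22],[0,0,-0.24]],"yaw":[0,0,0,0,0,0,0,0,0,0,0,0],"hand":[-1,-1,-1,-1,-1,-1,-1,-1,-1,-1,-1,-1]}' | egrep 'pos|ft_f'
python3 -m jog '{"travel":[[0,0,-0.02],[0,0,-0.04],[0,0,-0.06],[0,0,-0.08],[0,0,-0.1],[0,0,-0.12],[0,0,-0.14],[0,0,-0.16],[0,0,-0.18],[0,0,-0.2],[0,0,-0.22],[0,0,-0.24]],"yaw":[0,0,0,0,0,0,0,0,0,0,0,0],"hand":[-1,-1,-1,-1,-1,-1,-1,-1,-1,-1,-1,-1]}' | egrep 'pos|ft_f'
python3 -m jog '{"travel":[[0,0,-0.01],[0,0,-0.02],[0,0,-0.03],[0,0,-0.04],[0,0,-0.05],[0,0,-0.06],[0,0,-0.07],[0,0,-0.08],[0,0,-0.09],[0,0,-0.1],[0,0,-0.11],[0,0,-0.12]],"yaw":[0,0,0,0,0,0,0,0,0,0,0,0],"hand":[-1,-1,-1,-1,-1,-1,-1,-1,-1,-1,-1,-1]}' | egrep 'pos|ft_f'
python3 -m jog '{"travel":[[0,0,-0.01],[0,0,-0.02],[0,0,-0.03],[0,0,-0.04],[0,0,-0.05],[0,0,-0.06],[0,0,-0.07],[0,0,-0.08],[0,0,-0.09],[0,0,-0.1],[0,0,-0.11],[0,0,-0.12]],"yaw":[0,0,0,0,0,0,0,0,0,0,0,0],"hand":[-1,-1,-1,-1,-1,-1,-1,-1,-1,-1,-1,-1]}' | egrep 'time|pos|ft_f'
```

```text
tool_pos: [0.425, -0.2601, 0.2862]
ft_force: [0.2, -4.2, 3.9]
tool_pos: [0.425, -0.2595, 0.3101]
ft_force: [0.7, -1.0, 3.5]
tool_pos: [0.425, -0.2598, 0.3343]
ft_force: [0.1, 2.6, 2.3]
tool_pos: [0.4251, -0.2598, 0.3463]
ft_force: [-0.6, 2.6, 2.2]
time_s: 26.8
tool_pos: [0.4251, -0.2598, 0.3583]
ft_force: [-0.0, -0.7, -0.5]
```

The lever is up and the contact force is gone. I'll lift clear and check.

```bash
python3 -m jog '{"travel":[[0,0,-0.1],[0,0,-0.4],[0,0,-0.8],[0,0,-1],[0,0,-1]],"yaw":[0,0,0,0,0],"hand":[-1,-1,-1,-1,-1]}' | egrep 'time|pos|ft_f'
python3 -m jog '{"travel":[[0,-0.5,0],[0,-1,0],[0,-1,0],[0,-1,0]],"yaw":[0,0,0,0],"hand":[-1,-1,-1,-1]}' | egrep 'pos|ft_f'
python3 - <<'E'
from h import *
a=cam('top'); b=cam('scene')
i=np.vstack([a['img'][150:330,110:410],b['img'][150:400,100:400]]); i=cv2.resize(i,None,fx=1.35,fy=1.35,interpolation=cv2.INTER_CUBIC)
cv2.imwrite('pics/end.png',cv2.cvtColor(i,cv2.COLOR_RGB2BGR)); print(i.shape)
E
```

```text
time_s: 27.42
tool_pos: [0.4253, -0.26, 0.46]
ft_force: [-0.3, 0.9, 0.3]
tool_pos: [0.4301, -0.3594, 0.4562]
ft_force: [-0.5, 0.3, 0.1]
(580, 405, 3)
```

View pics/end.png

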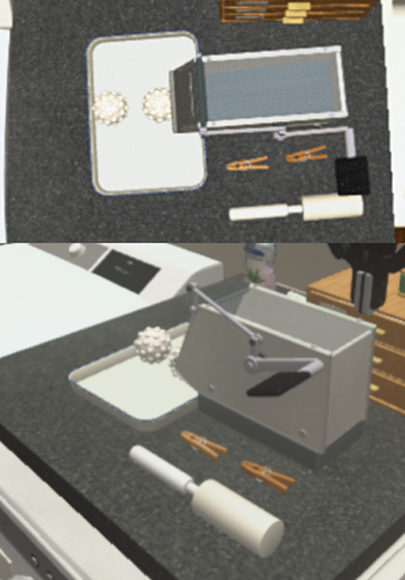

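Both balls are in the tray, at (108,107) and (158,103) in the upper picture. The lid is shut, the lever is up, and the bystanders are where they were. I'll check the tray's position once before handing in.

Run:
```python
from h import *
c=load('top'); im=c['img'].astype(int)
m=((im.min(2)>120)).astype(np.uint8); m[:, :165]=0; m[:, 236:]=0; m[:160]=0; m[305:]=0
cn=max(cv2.findContours(m,0,2)[0],key=cv2.contourArea).reshape(-1,2)
W=plane(c,cn,.024)[:,:2]
q=W[(abs(W[:,0]-.55)<.09)&(W[:,1]>.14)]; print(np.polyfit(q[:,0]-.55,q[:,1],1),W.min(0),W.max(0))
```

```text
[0.05456432 0.16101308] [0.39874888 0.01951045] [0.6837419  0.16732271]
```

The far edge hasn't moved (y 0.161), so the tray is still home.

```bash
python3 -c "
from plant import robot
print(robot.job_done())"
```

```text
the job is handed in; nothing more can be done
None
```

The job is handed in: the tray sits against the dispenser's foot with both dryer balls in it, the lever was eased back up so the lid closed slowly, and nothing else was moved.

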